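# Stack the counted parts bins on the stock desk

### The arm

A 7-joint arm with a two-finger parallel gripper is mounted at the origin on the work surface. World frame = base frame: x ahead of the robot, y to its left, z up, the work surface at z = 0. Lengths are in m, angles in rad, forces in N, time in s.
With the tool pointing down it reaches from about 0.4 to 0.9 m from the base axis. Payload 5.6 kg.
Tool frame: the origin (TCP) lies between the finger pads; the fingertips stand 17 mm ahead of it and the grasp point (between the pads) lies 2 mm behind it; z points along the fingers, y is the line along which they close (so a half turn about z gives the same grasp; the last joint's range is limited). The gripper opens to 92 mm and grips with 3 to 60 N. Pads are 20 mm wide; open, the fingers measure 128 mm over their backs; the gripper's body (75 mm by 189 mm) begins 69 mm behind the grasp point.
Start: joints at [1.225, 0.468, -0.012, 1.603, 0.006, 1.071, -0.056], TCP at [0.194, -0.62, 0.232] pointing down, gripper open.
Joint ranges: [-2.53, 2.53], [-0.31, 2.02], [-1.57, 1.55], [0.28, 2.44], [-1.29, 4.43], [0.15, 1.84], [-2.92, 2.92]. Speed limits (rad/s): [2.57, 2.57, 3.14, 3.14, 3.14, 3.14, 3.14].

### API

Orientations are given as a rotation vector (axis times angle).
In Python, from bench import robot gives the robot as it stands.
- The arm moves only by the tool move_arm, never from a script. Its argument "deltas" is a list of rows, each an object with "dp": the shift along the tool's x, y, z in m, a list of three; "dr": the turn, a rotation vector about the tool's x, y, z in degrees, a list of three; "claw": the gripper command: -1 is fully open, 1 is shut, values between are in proportion. A call has 1 to 8 rows; each row is the pose to reach, as a shift and turn from the pose commanded when the call began, along the tool's axes at that moment; what a row does not reach only later rows make up. A row lasts 1/8 s, in which the tool goes at most 62.5 mm and 10.7 degrees, less where a joint would pass 70% of its speed; a pose out of reach is approached as far as the arm can. A call with a gripper value outside its range is refused whole. The fingers move at their own pace and stop on an object; the grip force is fixed at half the most. Time passes only in rows, so rows that repeat a pose let the fingers close. It gives the time, the measured TCP pose, the force, the opening and the grip force at its end, in the units of the state.
- robot.get_obs(): the state, without advancing time (a new reading comes with each control period).
- robot.read_camera(name): name is "side" or "top" or "wrist"; returns (picture, depth): 400x640x3 uint8, blue, green, red; 400x640 float32, m along the optical axis (not along the pixel's ray), 0 where there is no reading.
- robot.calibration(name): a dict with "fx", "fy", "cx", "cy" (pixels), "extrinsics" (4x4, takes a point from camera to world coordinates). Camera axes: x right, y down, z forward; pixel columns grow to the right and rows downward; lengths in m; the calibration is good to about 2 mm. A picture is of the moment at which its call begins: read the wrist's pose just before it. calibration takes no time and is no camera call; for the wrist camera it gives the pose at the moment of the call.
- robot.hand_in(): hands the job in; it is judged then, once.
The state is a dict: "time_s": time; "joint_pos": joint angles; "joint_vel": joint speeds; "effort": joint torques, N m; "tcp_pos": TCP position; "tcp_rot": TCP orientation; "force": force on the tool from outside, world axes, zero at the start; "ft_torque": the same for the moment, N m; "grip_width": finger opening in m; "grip_force": force on a finger pad.
Only numpy, scipy, OpenCV 4.12 (cv2) and the standard library are available. Lean on these libraries where they do the work, as an engineer would, in place of code of your own. Each camera call takes 0.05 s, during which the arm holds its last target. There are 200 camera calls.

### The job

The count is done, so put the parts bins away: on the black dock build one stack from the bottom up, green bin first, then blue, then yellow on top, and set the red bin by itself on the wooden dock. Each bin's foot must sit fully home in the dock or bin beneath it. Keep every bin upright so nothing spills, and leave the scanner, stapler and mug where they are.

Things in the scene. Friction and masses are not known exactly. Their poses are not given: they have to be found in the camera images.
- green_bin: Green bin: open stacking bin, steel nuts fixed inside. Body 90 (x) x 60 mm (y), from 8 to 46 mm (rim) above the origin; walls 5, mouth 80 x 50. Foot 73 x 43, 8 deep, bevelled to 63 x 33; it drops into a bin's or dock's mouth (play 3.5 each way, x axes parallel, either way round) and the body rests on its rim: origin then 38 mm above the lower bin's. Origin: centre of the underside, z up.
- blue_bin: Blue bin: open stacking bin, brass pins fixed inside. Body 90 (x) x 60 mm (y), from 8 to 46 mm (rim) above the origin; walls 5, mouth 80 x 50. Foot 73 x 43, 8 deep, bevelled to 63 x 33; it drops into a bin's or dock's mouth (play 3.5 each way, x axes parallel, either way round) and the body rests on its rim: origin then 38 mm above the lower bin's. Origin: centre of the underside, z up.
- yellow_bin: Yellow bin: open stacking bin, black blocks fixed inside. Body 90 (x) x 60 mm (y), from 8 to 46 mm (rim) above the origin; walls 5, mouth 80 x 50. Foot 73 x 43, 8 deep, bevelled to 63 x 33; it drops into a bin's or dock's mouth (play 3.5 each way, x axes parallel, either way round) and the body rests on its rim: origin then 38 mm above the lower bin's. Origin: centre of the underside, z up.
- red_bin: Red bin: open stacking bin, copper discs fixed inside. Body 90 (x) x 60 mm (y), from 8 to 46 mm (rim) above the origin; walls 5, mouth 80 x 50. Foot 73 x 43, 8 deep, bevelled to 63 x 33; it drops into a bin's or dock's mouth (play 3.5 each way, x axes parallel, either way round) and the body rests on its rim: origin then 38 mm above the lower bin's. Origin: centre of the underside, z up.
- black_dock: Black dock: low black plastic frame fixed to the desk, 100 mm (its x) by 70 mm (its y) outside, 12 mm high, with a recess 80 x 50 mm that takes the foot of a bin. A seated bin rests on the frame's rim, its origin 4 mm above this origin. Origin: centre of the underside, z up.
- wood_dock: Wooden dock: low brown wooden frame fixed to the desk, 100 mm (its x) by 70 mm (its y) outside, 12 mm high, with a recess 80 x 50 mm that takes the foot of a bin. A seated bin rests on the frame's rim, its origin 4 mm above this origin. Origin: centre of the underside, z up.
- scanner: Bystander: grey barcode scanner with blue ends, lying on the desk, 200 mm long (its x, head at +x), up to 62 mm wide and 45 mm high. Origin: underside, 2 mm from mid-length.
- stapler: Bystander: pink and black stapler, 105 x 34 mm, 42 mm high. Origin: centre of the underside, long along its x.
- mug: Bystander: blue ceramic mug, 80 mm across, 90 mm high, handle at its +y. Origin: centre of the underside.
Things that resemble listed ones, but are neither listed nor needed, are in the scene too. Several things look just like the wood_dock: the one meant starts farthest to the robot's left. Leave any white look-alike of the red_bin alone.

How it is judged:
On the way, in this order (a step that is already met when the one before it is completed fails the run):
1. the green bin is seated in the black dock (horizontal distance between green_bin and black_dock below 0.008 m and z of green_bin in the frame of black_dock between 0.001 and 0.007 m and angle between green_bin's own z axis and vertical below 0.06 rad and angle between the x axis of green_bin and the x axis of black_dock, either way round below 0.15 rad), for 0.2 s.
2. the blue bin is seated in the green bin on the black dock (all of step 1 and horizontal distance between blue_bin and green_bin below 0.008 m and z of blue_bin in the frame of green_bin between 0.035 and 0.041 m and angle between blue_bin's own z axis and vertical below 0.06 rad and angle between the x axis of blue_bin and the x axis of green_bin, either way round below 0.15 rad), for 0.2 s.
3. the yellow bin is seated in the blue bin, on top of the stack (all of step 2 and horizontal distance between yellow_bin and blue_bin below 0.008 m and z of yellow_bin in the frame of blue_bin between 0.035 and 0.041 m and angle between yellow_bin's own z axis and vertical below 0.06 rad and angle between the x axis of yellow_bin and the x axis of blue_bin, either way round below 0.15 rad), for 0.2 s.
At the end, for the whole second after the job is handed in: Green sits in the black dock, blue in green, yellow in blue, red in the wooden dock: each centred within 8 mm over what is beneath, within 3 mm of seated height, tilted under 0.06 rad, long sides parallel within 0.15 rad; all released and at rest (under 0.02 m/s, 0.2 rad/s) (all of step 3 and horizontal distance between red_bin and wood_dock below 0.008 m and z of red_bin in the frame of wood_dock between 0.001 and 0.007 m and angle between red_bin's own z axis and vertical below 0.06 rad and angle between the x axis of red_bin and the x axis of wood_dock, either way round below 0.15 rad and linear speed of each of green_bin, blue_bin, yellow_bin, red_bin below 0.02 m/s and angular speed of each of green_bin, blue_bin, yellow_bin, red_bin below 0.2 rad/s); the robot touches nothing.
It fails at once if the scanner is pushed more than 30 mm from its place (distance of scanner from where it was at the start of the episode above 0.03 m).
It fails at once if the stapler is pushed more than 30 mm from its place (distance of stapler from where it was at the start of the episode above 0.03 m).
It fails at once if the mug is pushed more than 30 mm from its place (distance of mug from where it was at the start of the episode above 0.03 m).
It fails at once if a bin is tipped by more than 0.6 rad (angle between any of green_bin, blue_bin, yellow_bin, red_bin's own z axis and vertical above 0.6 rad).
It also fails if it takes over 120 s, if anything falls off the work surface, if the arm or the gripper's body presses on something with over 40 N, if the wrist force passes 120 N, or if a joint passes its speed limit or range.

## Working session

There is one attempt and no reset: what is moved stays moved. The work goes in short steps, Python scripts to look and compute and a tool call to move; the robot and the scene stay as the last step left them, time stands still between calls to the robot, and variables do not carry over. Pictures are saved under pics/ and viewed, at most 14 in all, crops included, and the job is handed in when it is done.

Besides the shell and the picture viewer there is one more tool, called after ">>>" as a command line: name --argument value ..., lists and objects as JSON in quotes. move_arm: Moves the arm, as the interface text tells. Its arguments: {"type":"object","properties":{"deltas":{"type":"array"}},"required":["deltas"]}

```bash
mkdir -p pics; python3 - <<'E'
from bench import robot
import cv2,numpy as np
o=robot.get_obs();print(o['time_s'],o['tcp_pos'],o['tcp_rot'],o['grip_width'])
for n in ['top','side']:
    p,d=robot.read_camera(n);cv2.imwrite(f'pics/{n}0.png',p);np.save(f'{n}0.npy',d)
    c=robot.calibration(n);print(n,c)
E
```

```text
0.0 [ 0.19357033 -0.61992789  0.23062141] [-3.10394741e+00 -4.73442391e-01  6.54347366e-04] 0.09186627396945173
top {'fx': 364.9870386303713, 'fy': 364.9870386303713, 'cx': 320.19005806011563, 'cy': 197.51994094407766, 'extrinsics': array([[-0.00152343, -0.99580872,  0.09144765,  0.42789198],
       [-0.99989579,  0.00282967,  0.01415606, -0.01912381],
       [-0.0143555 , -0.09141656, -0.99570926,  1.15310224],
       [ 0.        ,  0.        ,  0.        ,  1.        ]])}
side {'fx': 414.88422879102643, 'fy': 414.88422879102643, 'cx': 321.67978590156486, 'cy': 197.1386680292963, 'extrinsics': array([[-0.93500231, -0.26205855,  0.23894769,  0.1743435 ],
       [-0.35458219,  0.70312931, -0.61634459,  0.93127352],
       [-0.00649275, -0.66101021, -0.75034882,  1.15910849],
       [ 0.        ,  0.        ,  0.        ,  1.        ]])}
```

View pics/top0.png

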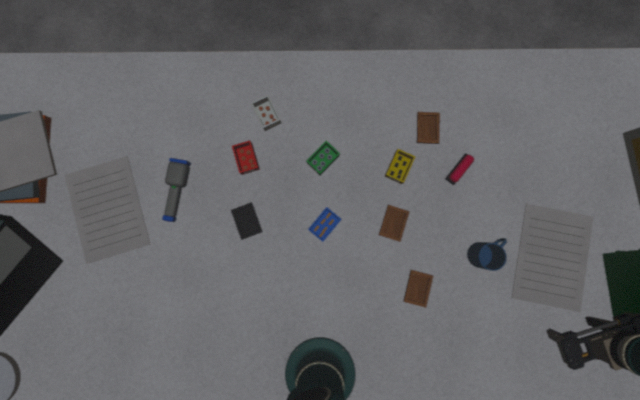

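View pics/side0.png

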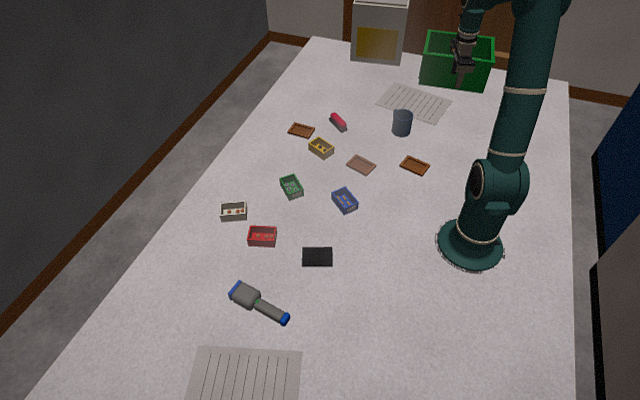

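Top view: the bins are green (323,158), blue (325,224), yellow (399,166) and red (246,157). The white look-alike is at (266,113) and the black dock at (246,221). The scanner is at (175,190), stapler (460,168) and mug (487,255). The wood-dock candidates are (393,222), (428,127) and (418,288). Image left is the robot's left (+y), so (393,222) fits. I'll confirm it in an enlarged crop.

```bash
cat > h.py <<'E'
from bench import robot
import cv2,numpy as np
def world(d,c):
    v,u=np.mgrid[:d.shape[0],:d.shape[1]]
    P=np.stack([(u-c['cx'])/c['fx']*d,(v-c['cy'])/c['fy']*d,d],-1)
    E=c['extrinsics'];return P@E[:3,:3].T+E[:3,3]
def rect(W,m):
    p=W[m][:,:2].astype(np.float32);(x,y),(w,h),a=cv2.minAreaRect(p)
    if w<h:w,h,a=h,w,a+90
    return x,y,w,h,(a+90)%180-90
E
python3 - <<'E'
from h import *
p=cv2.imread('pics/top0.png');d=np.load('top0.npy');c=robot.calibration('top');W=world(d,c)
z=W[...,2];print('desk z',np.median(z[180:260,280:300]))
m=((z>.006)&(z<.12)&(d>0)).astype(np.uint8);m[:70]=0;m[320:]=0;m[:,:150]=0;m[:,520:]=0
n,l,s,ce=cv2.connectedComponentsWithStats(m)
for i in range(1,n):
    if s[i,4]>60:
        k=l==i;print(ce[i].round(),s[i,4],np.round(rect(W,k),3),'zmax',np.percentile(z[k],95).round(3),'bgr',p[k].mean(0).round())
cv2.imwrite('pics/crop0.png',cv2.resize(p[90:310,360:500],None,fx=2.7,fy=2.7,interpolation=cv2.INTER_CUBIC))
E
```

```text
desk z -0.00022039748887603405
[266. 113.] 606 [ 0.801  0.167  0.092  0.06  26.302] zmax 0.047 bgr [ 95.  97. 100.]
[428. 127.] 328 [ 0.757 -0.349  0.101  0.073 -1.599] zmax 0.015 bgr [47. 60. 80.]
[246. 157.] 633 [ 0.658  0.23   0.093  0.061 16.688] zmax 0.047 bgr [ 40.  43. 100.]
[323. 158.] 621 [ 6.5600e-01 -1.2000e-02  9.1000e-02  6.1000e-02 -4.3707e+01] zmax 0.048 bgr [59. 81. 50.]
[400. 166.] 635 [  0.628  -0.25    0.092   0.06  -24.908] zmax 0.048 bgr [32. 86. 95.]
[460. 168.] 393 [ 6.2300e-01 -4.4100e-01  1.0600e-01  3.3000e-02 -3.9227e+01] zmax 0.045 bgr [49. 35. 94.]
[175. 186.] 1049 [ 0.559  0.452  0.201  0.061 -9.228] zmax 0.046 bgr [71. 66. 62.]
[246. 221.] 333 [ 0.461  0.229  0.1    0.071 20.634] zmax 0.015 bgr [46. 45. 45.]
[394. 223.] 340 [  0.453  -0.233   0.1     0.071 -18.165] zmax 0.016 bgr [49. 61. 82.]
[325. 224.] 589 [ 4.4900e-01 -1.6000e-02  9.1000e-02  6.0000e-02 -3.9896e+01] zmax 0.047 bgr [106.  69.  54.]
[489. 254.] 850 [  0.358  -0.508   0.104   0.08  -78.116] zmax 0.091 bgr [53. 45. 39.]
[418. 289.] 372 [  0.253  -0.303   0.1     0.072 -14.844] zmax 0.016 bgr [49. 61. 81.]
```

View pics/crop0.png

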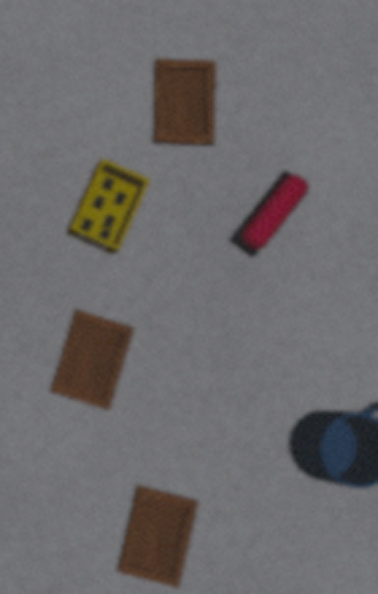

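The crop confirms it. The dock at (393,222) (y = -0.233) is the farthest left of three identical brown docks, the others being at y = -0.303 and -0.349.

```bash
cat >> h.py <<'E'
from scipy.spatial.transform import Rotation as R
def plan(x,y,z,psi):
    o=robot.get_obs();r=R.from_rotvec(o['tcp_rot']);a=np.radians(psi)
    T=R.from_matrix(np.array([[np.cos(a),np.sin(a),0],[np.sin(a),-np.cos(a),0],[0,0,-1.]]))
    print('dp',np.round(r.inv().apply(np.array([x,y,z])-o['tcp_pos']),4),'dr',np.round(np.degrees((r.inv()*T).as_rotvec()),1),'t',o['time_s'],'q',np.round(o['joint_pos'],2))
def look(cx,cy,zlo,zhi,cam='wrist',R0=.085,save=None):
    c=robot.calibration(cam);p,d=robot.read_camera(cam);W=world(d,c);z=W[...,2]
    m=(d>0)&(z>zlo)&(z<zhi)&(np.hypot(W[...,0]-cx,W[...,1]-cy)<R0)
    n,l,s,_=cv2.connectedComponentsWithStats(m.astype(np.uint8))
    k=l==1+np.argmax(s[1:,4]);print(cam,'n',k.sum(),'x y w h ang',np.round(rect(W,k),4),'z',np.percentile(z[k],[5,50,95]).round(4))
    if save:cv2.imwrite(f'pics/{save}.png',p)
E
python3 -c "
from h import *
plan(.656,-.012,.2,-43.7)"
```

```text
dp [ 0.6226 -0.4424  0.0314] dr [-0.1  0.1 61. ] t 0.1 q [ 1.22  0.47 -0.01  1.6   0.01  1.07 -0.06]
```

>>> move_arm --deltas '[{"dp":[0.31,-0.22,0],"dr":[0,0,30],"claw":-1},{"dp":[0.31,-0.22,0],"dr":[0,0,30],"claw":-1},{"dp":[0.31,-0.22,0],"dr":[0,0,30],"claw":-1},{"dp":[0.31,-0.22,0],"dr":[0,0,30],"claw":-1},{"dp":[0.31,-0.22,0],"dr":[0,0,30],"claw":-1},{"dp":[0.622,-0.442,0.015],"dr":[0,0,61],"claw":-1},{"dp":[0.622,-0.442,0.015],"dr":[0,0,61],"claw":-1},{"dp":[0.622,-0.442,0.015],"dr":[0,0,61],"claw":-1}]'

```text
time_s: 1.1
tcp_pos: [0.4865, -0.2366, 0.2258]
tcp_rot: [2.932, -1.127, -0.0]
force: [0.4, -0.3, 0.0]
grip_width: 0.0923
grip_force: 0.0
```

```bash
python3 -c "
from h import *
plan(.656,-.012,.2,-43.7)"
```

```text
dp [-0.0245 -0.2803  0.0257] dr [0.  0.  1.7] t 1.1 q [ 0.42  0.29 -0.04  1.88  0.01  0.97 -1.93]
```

>>> move_arm --deltas '[{"dp":[-0.025,-0.28,0.026],"dr":[0,0,1.7],"claw":-1},{"dp":[-0.025,-0.28,0.026],"dr":[0,0,1.7],"claw":-1},{"dp":[-0.025,-0.28,0.026],"dr":[0,0,1.7],"claw":-1},{"dp":[-0.025,-0.28,0.026],"dr":[0,0,1.7],"claw":-1},{"dp":[-0.025,-0.28,0.026],"dr":[0,0,1.7],"claw":-1},{"dp":[-0.025,-0.28,0.026],"dr":[0,0,1.7],"claw":-1},{"dp":[-0.025,-0.28,0.026],"dr":[0,0,1.7],"claw":-1}]'

```text
time_s: 1.98
tcp_pos: [0.6527, -0.0139, 0.1995]
tcp_rot: [2.917, -1.163, -0.001]
force: [0.1, -0.8, -1.0]
grip_width: 0.092
grip_force: 0.0
```

```bash
python3 -c "
from h import *
look(.656,-.012,.036,.06,save='w1');look(.656,-.012,.006,.06)
look(.656,-.012,.006,.06,cam='top')
plan(.656,-.012,.034,-43.7)"
```

```text
wrist n 1469 x y w h ang [ 6.57500e-01 -9.40000e-03  9.03000e-02  6.01000e-02 -4.39366e+01] z [0.0381 0.0458 0.0471]
wrist n 4722 x y w h ang [ 6.57500e-01 -9.50000e-03  9.03000e-02  6.01000e-02 -4.38117e+01] z [0.0104 0.0183 0.0467]Traceback (most recent call last):
  File "<string>", line 4, in <module>
    look(.656,-.012,.006,.06,cam='top')
    ~~~~^^^^^^^^^^^^^^^^^^^^^^^^^^^^^^^
  File "h.py", line 20, in look
    k=l==1+np.argmax(s[1:,4]);print(cam,'n',k.sum(),'x y w h ang',np.round(rect(W,k),4),'z',np.percentile(z[k],[5,50,95]).round(4))
           ~~~~~~~~~^^^^^^^^^
    return _wrapfunc(a, 'argmax', axis=axis, out=out, **kwds)
    return bound(*args, **kwds)
ValueError: attempt to get argmax of an empty sequence
```

View pics/w1.png

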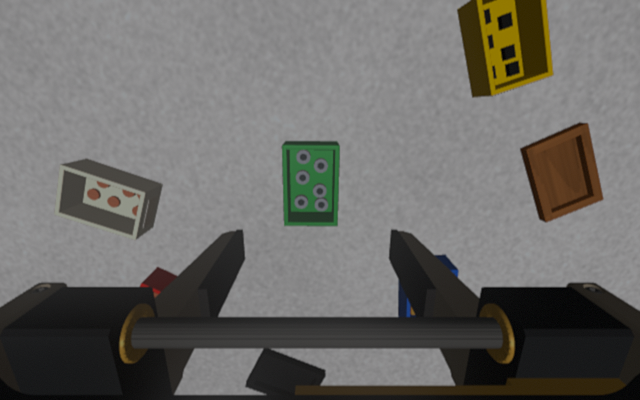

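The wrist view shows the green bin at (311,185), square between the open fingers and clear of its neighbours. It measures 90.3 x 60.1 mm, as listed.

```bash
python3 -c "
from h import *
plan(.6575,-.0095,.034,-43.9)"
```

```text
dp [-0.0002 -0.0069  0.1662] dr [ 0.  -0.   0.3] t 2.125 q [ 0.05  0.51 -0.11  1.62  0.06  1.02 -2.41]
```

>>> move_arm --deltas '[{"dp":[0,-0.007,0.05],"dr":[0,0,0.3],"claw":-1},{"dp":[0,-0.007,0.1],"dr":[0,0,0.3],"claw":-1},{"dp":[0,-0.007,0.145],"dr":[0,0,0.3],"claw":-1},{"dp":[0,-0.007,0.166],"dr":[0,0,0.3],"claw":-1},{"dp":[0,-0.007,0.166],"dr":[0,0,0.3],"claw":-1},{"dp":[0,-0.007,0.166],"dr":[0,0,0.3],"claw":-1}]'

```text
time_s: 2.88
tcp_pos: [0.6597, -0.0076, 0.036]
tcp_rot: [-2.914, 1.17, -0.005]
force: [0.1, -1.5, -0.5]
grip_width: 0.0918
grip_force: 0.0
```

>>> move_arm --deltas '[{"dp":[0,0,0],"dr":[0,0,0],"claw":1},{"dp":[0,0,0],"dr":[0,0,0],"claw":1},{"dp":[0,0,0],"dr":[0,0,0],"claw":1},{"dp":[0,0,0],"dr":[0,0,0],"claw":1},{"dp":[0,0,-0.03],"dr":[0,0,0],"claw":1},{"dp":[0,0,-0.08],"dr":[0,0,0],"claw":1},{"dp":[0,0,-0.13],"dr":[0,0,0],"claw":1},{"dp":[0,0,-0.17],"dr":[0,0,0],"claw":1}]'

```text
time_s: 3.88
tcp_pos: [0.6584, -0.0072, 0.2058]
tcp_rot: [-2.915, 1.169, -0.001]
force: [0.2, 1.1, -1.8]
grip_width: 0.0599
grip_force: 30.0
```

```bash
python3 -c "
from h import *
plan(.461,.229,.2,20.6)"
```

```text
dp [-0.3059 -0.0344  0.0056] dr [ -0.   -0.1 -64.3] t 3.875 q [ 0.04  0.51 -0.11  1.6   0.06  1.03 -2.42]
```

>>> move_arm --deltas '[{"dp":[-0.306,-0.034,0],"dr":[0,0,-64.3],"claw":1},{"dp":[-0.306,-0.034,0],"dr":[0,0,-64.3],"claw":1},{"dp":[-0.306,-0.034,0],"dr":[0,0,-64.3],"claw":1},{"dp":[-0.306,-0.034,0],"dr":[0,0,-64.3],"claw":1},{"dp":[-0.306,-0.034,0],"dr":[0,0,-64.3],"claw":1},{"dp":[-0.306,-0.034,0],"dr":[0,0,-64.3],"claw":1},{"dp":[-0.306,-0.034,0],"dr":[0,0,-64.3],"claw":1},{"dp":[-0.306,-0.034,0],"dr":[0,0,-64.3],"claw":1}]'

```text
time_s: 4.88
tcp_pos: [0.461, 0.2278, 0.2037]
tcp_rot: [3.092, 0.554, -0.0]
force: [0.7, -0.6, -2.8]
grip_width: 0.0599
grip_force: 30.0
```

```bash
python3 -c "
from h import *
look(.461,.229,.006,.03,save='w2')
plan(.461,.229,.2,20.6)"
```

```text
wrist n 1004 x y w h ang [ 4.89900e-01  2.42100e-01  6.96000e-02  4.03000e-02 -6.95429e+01] z [0.0107 0.0121 0.0133]
dp [ 0.0004 -0.0012  0.0037] dr [ 0.   0.  -0.3] t 4.925 q [-0.14  0.32 -0.45  1.94  0.17  0.93 -1.9 ]
```

View pics/w2.png

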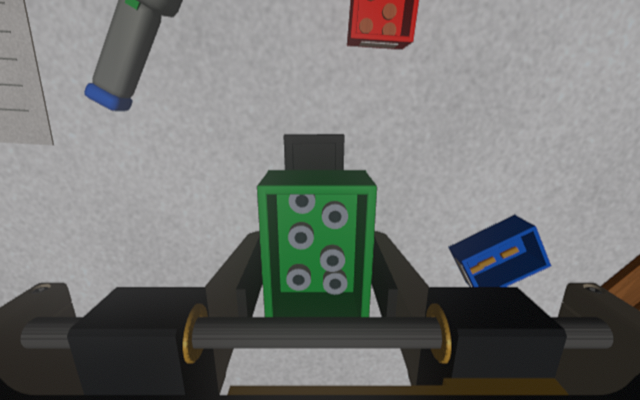

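Green is held level. The far end of the dock shows at (314,152) beyond it. I'll measure the held bin's far edge in the same camera so I get its offset from the dock directly.

```bash
cat >> h.py <<'E'
def edge(zlo,zhi,psi,cx,cy,L,R0=.09,col=None):
    # far (+tool x) edge of a rectangle of length L -> its centre, world
    c=robot.calibration('wrist');p,d=robot.read_camera('wrist');W=world(d,c);z=W[...,2]
    hsv=cv2.cvtColor(p,cv2.COLOR_BGR2HSV)
    a=np.radians(psi);u=np.array([np.cos(a),np.sin(a)]);v=np.array([-u[1],u[0]])
    q=W[...,:2]-[cx,cy];s=q@u;t=q@v
    m=(d>0)&(z>zlo)&(z<zhi)&(np.hypot(s,t)<R0)
    if col:m&=(abs(hsv[...,0].astype(int)-col)<12)&(hsv[...,1]>90)
    n,l,st,_=cv2.connectedComponentsWithStats(m.astype(np.uint8));m=l==1+np.argmax(st[1:,4])
    s,t=s[m],t[m];f=np.percentile(s,99.5);lo,hi=np.percentile(t[s>f-.03],[.5,99.5])
    C=np.array([cx,cy])+u*(f-L/2)+v*(lo+hi)/2
    print('edge centre',C.round(4),'width',round(hi-lo,4),'z',np.median(z[m]).round(4),'rel: along',round(f-L/2,4),'left',round((lo+hi)/2,4))
E
python3 -c "
from h import *
x,y,_=robot.get_obs()['tcp_pos'];print(x,y)
edge(.19,.225,20.6,x,y,.09,col=70)
edge(.006,.03,20.6,x,y,.1)"
```

```text
0.4610660210783578 0.2277627389951648
edge centre [0.4622 0.2281] width 0.0588 z 0.2138 rel: along 0.0011 left -0.0001
edge centre [0.462  0.2315] width 0.0695 z 0.0121 rel: along 0.0022 left 0.0031
```

>>> move_arm --deltas '[{"dp":[0.001,-0.002,0.05],"dr":[0,0,-0.3],"claw":1},{"dp":[0.001,-0.002,0.1],"dr":[0,0,-0.3],"claw":1},{"dp":[0.001,-0.002,0.12],"dr":[0,0,-0.3],"claw":1},{"dp":[0.001,-0.002,0.12],"dr":[0,0,-0.3],"claw":1},{"dp":[0.001,-0.002,0.12],"dr":[0,0,-0.3],"claw":1}]'

```text
time_s: 5.65
tcp_pos: [0.4616, 0.2312, 0.0848]
tcp_rot: [-3.089, -0.568, -0.002]
force: [-0.3, -1.2, -2.3]
grip_width: 0.0599
grip_force: 30.0
```

```bash
python3 -c "
from h import *
o=robot.get_obs();x,y,z=o['tcp_pos'];print(o['tcp_pos'])
edge(z-.01,z+.025,20.6,x,y,.09,col=70)
edge(.006,.03,20.6,x,y,.1)
p,d=robot.read_camera('wrist');cv2.imwrite('pics/w3.png',p)
plan(x,y,.038,20.6)"
```

```text
[0.46160811 0.23119623 0.08484471]
edge centre [0.4626 0.2317] width 0.0588 z 0.0956 rel: along 0.0012 left 0.0001
edge centre [0.4623 0.2316] width 0.069 z 0.012 rel: along 0.0008 left 0.0001
dp [-0.0002 -0.      0.0472] dr [-0.  -0.1  0.3] t 5.8 q [-0.21  0.49 -0.39  2.02  0.29  0.68 -2.  ]
```

Aligned to within 0.5 mm. Lowering and releasing.

>>> move_arm --deltas '[{"dp":[0,0,0.02],"dr":[0,0,0.2],"claw":1},{"dp":[0,0,0.035],"dr":[0,0,0.2],"claw":1},{"dp":[0,0,0.042],"dr":[0,0,0.2],"claw":1},{"dp":[0,0,0.045],"dr":[0,0,0.2],"claw":1},{"dp":[0,0,0.045],"dr":[0,0,0.2],"claw":1},{"dp":[0,0,0.045],"dr":[0,0,0.2],"claw":1}]'

```text
time_s: 6.55
tcp_pos: [0.461, 0.231, 0.0393]
tcp_rot: [-3.09, -0.564, -0.001]
force: [-0.4, 0.5, -1.7]
grip_width: 0.06
grip_force: 30.0
```

>>> move_arm --deltas '[{"dp":[0,0,0],"dr":[0,0,0],"claw":0.4},{"dp":[0,0,0],"dr":[0,0,0],"claw":-1},{"dp":[0,0,0],"dr":[0,0,0],"claw":-1},{"dp":[0,0,0],"dr":[0,0,0],"claw":-1},{"dp":[0,0,-0.05],"dr":[0,0,0],"claw":-1},{"dp":[0,0,-0.1],"dr":[0,0,0],"claw":-1},{"dp":[0,0,-0.16],"dr":[0,0,0],"claw":-1},{"dp":[0,0,-0.16],"dr":[0,0,0],"claw":-1}]'

```text
time_s: 7.55
tcp_pos: [0.4633, 0.2325, 0.2036]
tcp_rot: [-3.089, -0.564, -0.015]
force: [0.7, 0.3, 0.2]
grip_width: 0.0919
grip_force: 0.0
```

```bash
python3 -c "
from h import *
look(.462,.2315,.006,.1,save='w4');look(.462,.2315,.04,.1)
plan(.45,-.015,.2,-39.9)"
```

```text
wrist n 5196 x y w h ang [ 0.4621  0.2314  0.1001  0.0701 20.7818] z [0.0121 0.0218 0.0506]
wrist n 1507 x y w h ang [ 0.4618  0.2313  0.0901  0.0599 20.5412] z [0.0428 0.0498 0.0512]
dp [-0.0969  0.226  -0.0008] dr [-0.  -0.1 60.6] t 7.65 q [-0.14  0.33 -0.47  1.94  0.18  0.92 -1.9 ]
```

View pics/w4.png

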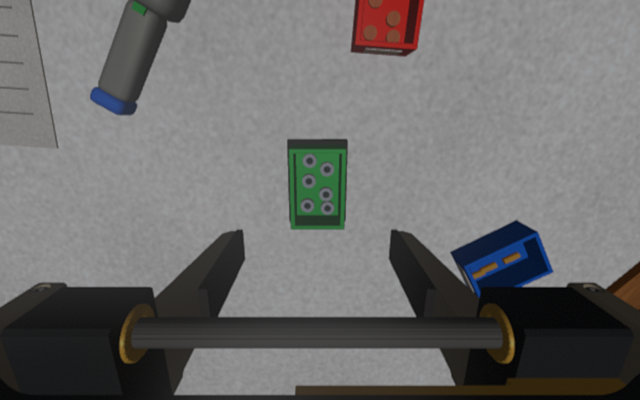

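Green is at (317,185), centred in the dock within 0.5 mm. Its rim is at 50 mm, so it's seated. The black dock frame shows above it at (317,143). Next is blue.

>>> move_arm --deltas '[{"dp":[-0.097,0.226,0],"dr":[0,0,60.6],"claw":-1},{"dp":[-0.097,0.226,0],"dr":[0,0,60.6],"claw":-1},{"dp":[-0.097,0.226,0],"dr":[0,0,60.6],"claw":-1},{"dp":[-0.097,0.226,0],"dr":[0,0,60.6],"claw":-1},{"dp":[-0.097,0.226,0],"dr":[0,0,60.6],"claw":-1},{"dp":[-0.097,0.226,0],"dr":[0,0,60.6],"claw":-1},{"dp":[-0.097,0.226,0],"dr":[0,0,60.6],"claw":-1},{"dp":[-0.097,0.226,0],"dr":[0,0,60.6],"claw":-1}]'

```text
time_s: 8.65
tcp_pos: [0.4493, -0.0146, 0.198]
tcp_rot: [2.954, -1.068, -0.003]
force: [-0.3, 0.7, 0.1]
grip_width: 0.0919
grip_force: 0.0
```

```bash
python3 -c "
from h import *
look(.45,-.015,.006,.06)
plan(.45,-.015,.034,-39.9)"
```

```text
wrist n 4748 x y w h ang [ 4.51100e-01 -1.47000e-02  8.97000e-02  6.01000e-02 -3.96958e+01] z [0.0103 0.0191 0.0466]
dp [ 0.0009 -0.0002  0.1642] dr [0.1 0.1 0.1] t 8.7 q [ 0.14  0.19 -0.2   2.09  0.05  0.87 -2.35]
```

>>> move_arm --deltas '[{"dp":[0.0015,-0.001,0.05],"dr":[0,0,0],"claw":-1},{"dp":[0.0015,-0.001,0.1],"dr":[0,0,0],"claw":-1},{"dp":[0.0015,-0.001,0.145],"dr":[0,0,0],"claw":-1},{"dp":[0.0015,-0.001,0.164],"dr":[0,0,0],"claw":-1},{"dp":[0.0015,-0.001,0.164],"dr":[0,0,0],"claw":-1},{"dp":[0.0015,-0.001,0.164],"dr":[0,0,0],"claw":-1}]'

```text
time_s: 9.45
tcp_pos: [0.4522, -0.0149, 0.0356]
tcp_rot: [-2.953, 1.071, -0.001]
force: [0.1, -0.2, -0.2]
grip_width: 0.0915
grip_force: 0.0
```

>>> move_arm --deltas '[{"dp":[0,0,0],"dr":[0,0,0],"claw":1},{"dp":[0,0,0],"dr":[0,0,0],"claw":1},{"dp":[0,0,0],"dr":[0,0,0],"claw":1},{"dp":[0,0,0],"dr":[0,0,0],"claw":1},{"dp":[0,0,-0.03],"dr":[0,0,0],"claw":1},{"dp":[0,0,-0.08],"dr":[0,0,0],"claw":1},{"dp":[0,0,-0.13],"dr":[0,0,0],"claw":1},{"dp":[0,0,-0.17],"dr":[0,0,0],"claw":1}]'

```text
time_s: 10.45
tcp_pos: [0.4516, -0.015, 0.2068]
tcp_rot: [-2.953, 1.072, -0.001]
force: [-0.0, 0.6, -0.8]
grip_width: 0.0596
grip_force: 30.0
```

```bash
python3 -c "
from h import *
plan(.4615,.2315,.2,20.6)"
```

```text
dp [-0.1505 -0.1954  0.0068] dr [ -0.   -0.1 -60.5] t 10.45 q [ 0.15  0.18 -0.21  2.08  0.05  0.89 -2.35]
```

>>> move_arm --deltas '[{"dp":[-0.15,-0.195,0.005],"dr":[0,0,-60.5],"claw":1},{"dp":[-0.15,-0.195,0.005],"dr":[0,0,-60.5],"claw":1},{"dp":[-0.15,-0.195,0.005],"dr":[0,0,-60.5],"claw":1},{"dp":[-0.15,-0.195,0.005],"dr":[0,0,-60.5],"claw":1},{"dp":[-0.15,-0.195,0.005],"dr":[0,0,-60.5],"claw":1},{"dp":[-0.15,-0.195,0.005],"dr":[0,0,-60.5],"claw":1},{"dp":[-0.15,-0.195,0.005],"dr":[0,0,-60.5],"claw":1},{"dp":[-0.15,-0.195,0.005],"dr":[0,0,-60.5],"claw":1}]'

```text
time_s: 11.45
tcp_pos: [0.4616, 0.2304, 0.1998]
tcp_rot: [3.091, 0.558, -0.001]
force: [0.3, 0.1, -1.6]
grip_width: 0.0598
grip_force: 30.0
```

```bash
python3 -c "
from h import *
plan(.4615,.2315,.12,20.6)"
```

```text
dp [ 0.0003 -0.0011  0.0798] dr [ 0.   0.  -0.2] t 11.45 q [-0.1   0.33 -0.51  1.93  0.2   0.93 -1.92]
```

>>> move_arm --deltas '[{"dp":[0,-0.001,0.05],"dr":[0,0,0],"claw":1},{"dp":[0,-0.001,0.08],"dr":[0,0,0],"claw":1},{"dp":[0,-0.001,0.08],"dr":[0,0,0],"claw":1},{"dp":[0,-0.001,0.08],"dr":[0,0,0],"claw":1}]'

```text
time_s: 11.95
tcp_pos: [0.4621, 0.2322, 0.1211]
tcp_rot: [-3.091, -0.56, -0.003]
force: [0.0, 0.5, -1.0]
grip_width: 0.0599
grip_force: 30.0
```

```bash
python3 -c "
from h import *
o=robot.get_obs();x,y,z=o['tcp_pos'];print(o['tcp_pos'])
edge(z-.01,z+.025,20.6,x,y,.09,col=112)
edge(.006,.03,20.6,x,y,.1)
edge(.03,.06,20.6,x,y,.09,col=70)
plan(x,y,.0776,20.6)"
```

```text
[0.46208198 0.23220725 0.12107272]
edge centre [0.4614 0.232 ] width 0.0591 z 0.1307 rel: along -0.0007 left 0.0001
edge centre [0.4622 0.2318] width 0.0693 z 0.0124 rel: along -0.0 left -0.0004
edge centre [0.4618 0.2315] width 0.0584 z 0.0499 rel: along -0.0005 left -0.0005
dp [-0.0003 -0.0001  0.0438] dr [-0.  -0.2 -0. ] t 12.1 q [-0.15  0.45 -0.47  1.99  0.29  0.76 -2.  ]
```

Blue is within 1 mm of green's centre, so I'm lowering it.

>>> move_arm --deltas '[{"dp":[0,0,0.02],"dr":[0,0,0],"claw":1},{"dp":[0,0.0005,0.034],"dr":[0,0,0],"claw":1},{"dp":[0,0.0005,0.041],"dr":[0,0,0],"claw":1},{"dp":[0,0.0005,0.043],"dr":[0,0,0],"claw":1},{"dp":[0,0.0005,0.043],"dr":[0,0,0],"claw":1},{"dp":[0,0.0005,0.043],"dr":[0,0,0],"claw":1}]'

```text
time_s: 12.85
tcp_pos: [0.4619, 0.2315, 0.0773]
tcp_rot: [-3.091, -0.561, -0.001]
force: [-0.6, -0.8, 0.7]
grip_width: 0.0595
grip_force: 30.0
```

>>> move_arm --deltas '[{"dp":[0,0,0],"dr":[0,0,0],"claw":0.4},{"dp":[0,0,0],"dr":[0,0,0],"claw":-1},{"dp":[0,0,0],"dr":[0,0,0],"claw":-1},{"dp":[0,0,0],"dr":[0,0,0],"claw":-1},{"dp":[0,0,-0.05],"dr":[0,0,0],"claw":-1},{"dp":[0,0,-0.1],"dr":[0,0,0],"claw":-1},{"dp":[0,0,-0.15],"dr":[0,0,0],"claw":-1},{"dp":[0,0,-0.15],"dr":[0,0,0],"claw":-1}]'

```text
time_s: 13.85
tcp_pos: [0.4636, 0.2326, 0.2308]
tcp_rot: [-3.09, -0.561, -0.012]
force: [-0.3, 0.5, -0.2]
grip_width: 0.0917
grip_force: 0.0
```

```bash
python3 -c "
from h import *
look(.462,.2315,.075,.13,save='w5')
plan(.629,-.248,.2,-24.9)"
```

```text
wrist n 1606 x y w h ang [ 0.4607  0.2312  0.0906  0.0601 20.6832] z [0.0784 0.0877 0.089 ]
dp [-0.0126  0.5075  0.0286] dr [-0.1 -0.2 45.5] t 13.9 q [-0.08  0.3  -0.53  1.9   0.18  0.98 -1.9 ]
```

Blue's rim is at 88 mm and its centre is 1 mm off green's, so it's seated. Next is yellow.

>>> move_arm --deltas '[{"dp":[-0.012,0.507,0.028],"dr":[0,0,45.5],"claw":-1},{"dp":[-0.012,0.507,0.028],"dr":[0,0,45.5],"claw":-1},{"dp":[-0.012,0.507,0.028],"dr":[0,0,45.5],"claw":-1},{"dp":[-0.012,0.507,0.028],"dr":[0,0,45.5],"claw":-1},{"dp":[-0.012,0.507,0.028],"dr":[0,0,45.5],"claw":-1},{"dp":[-0.012,0.507,0.028],"dr":[0,0,45.5],"claw":-1},{"dp":[-0.012,0.507,0.028],"dr":[0,0,45.5],"claw":-1},{"dp":[-0.012,0.507,0.028],"dr":[0,0,45.5],"claw":-1}]'

```text
time_s: 14.9
tcp_pos: [0.6254, -0.2417, 0.1969]
tcp_rot: [-3.068, 0.677, 0.006]
force: [0.8, -0.5, -0.1]
grip_width: 0.092
grip_force: 0.0
```

```bash
python3 -c "
from h import *
look(.629,-.248,.006,.06)
plan(.629,-.248,.2,-24.9)"
```

```text
wrist n 4851 x y w h ang [  0.6306  -0.2485   0.0894   0.0601 -24.9654] z [0.0102 0.0176 0.0466]
dp [ 0.0012 -0.0058 -0.0043] dr [ 0.4  0.  -0.6] t 14.95 q [ 0.44  0.55 -0.16  1.56  0.1   1.04 -1.76]
```

>>> move_arm --deltas '[{"dp":[0,0,0.05],"dr":[0,0,0],"claw":-1},{"dp":[0,0,0.08],"dr":[0,0,0],"claw":-1},{"dp":[0,0,0.08],"dr":[0,0,0],"claw":-1},{"dp":[0,0,0.08],"dr":[0,0,0],"claw":-1}]'

```text
time_s: 15.45
tcp_pos: [0.6263, -0.2399, 0.1197]
tcp_rot: [3.068, -0.677, 0.0]
force: [-0.1, -0.5, 0.4]
grip_width: 0.0919
grip_force: 0.0
```

```bash
python3 -c "
from h import *
look(.629,-.248,.006,.06)
plan(.6306,-.2485,.035,-24.9)"
```

```text
wrist n 8201 x y w h ang [  0.6306  -0.2485   0.0897   0.0601 -24.867 ] z [0.0103 0.0181 0.0466]
dp [0.0068 0.006  0.0856] dr [-0.  -0.1  0. ] t 15.5 q [ 0.43  0.63 -0.16  1.62  0.12  0.9  -1.78]
```

>>> move_arm --deltas '[{"dp":[0.007,0.006,0.01],"dr":[0,0,0],"claw":-1},{"dp":[0.007,0.006,0.05],"dr":[0,0,0],"claw":-1},{"dp":[0.007,0.006,0.078],"dr":[0,0,0],"claw":-1},{"dp":[0.007,0.006,0.085],"dr":[0,0,0],"claw":-1},{"dp":[0.007,0.006,0.085],"dr":[0,0,0],"claw":-1},{"dp":[0.007,0.006,0.085],"dr":[0,0,0],"claw":-1}]'

```text
time_s: 16.25
tcp_pos: [0.631, -0.249, 0.036]
tcp_rot: [3.067, -0.678, 0.004]
force: [0.4, 0.8, 0.6]
grip_width: 0.0918
grip_force: 0.0
```

>>> move_arm --deltas '[{"dp":[0,0,0],"dr":[0,0,0],"claw":1},{"dp":[0,0,0],"dr":[0,0,0],"claw":1},{"dp":[0,0,0],"dr":[0,0,0],"claw":1},{"dp":[0,0,0],"dr":[0,0,0],"claw":1},{"dp":[0,0,-0.03],"dr":[0,0,0],"claw":1},{"dp":[0,0,-0.08],"dr":[0,0,0],"claw":1},{"dp":[0,0,-0.13],"dr":[0,0,0],"claw":1},{"dp":[0,0,-0.19],"dr":[0,0,0],"claw":1}]'

```text
time_s: 17.25
tcp_pos: [0.6288, -0.2482, 0.2247]
tcp_rot: [-3.067, 0.677, 0.004]
force: [1.1, -0.3, -1.5]
grip_width: 0.0598
grip_force: 30.0
```

```bash
python3 -c "
from h import *
plan(.461,.2313,.22,20.6)"
```

```text
dp [-0.3542 -0.3642  0.0056] dr [ -0.    0.2 -45.5] t 17.25 q [ 0.44  0.53 -0.17  1.53  0.1   1.1  -1.75]
```

>>> move_arm --deltas '[{"dp":[-0.354,-0.364,0],"dr":[0,0,-45.5],"claw":1},{"dp":[-0.354,-0.364,0],"dr":[0,0,-45.5],"claw":1},{"dp":[-0.354,-0.364,0],"dr":[0,0,-45.5],"claw":1},{"dp":[-0.354,-0.364,0],"dr":[0,0,-45.5],"claw":1},{"dp":[-0.354,-0.364,0],"dr":[0,0,-45.5],"claw":1},{"dp":[-0.354,-0.364,0],"dr":[0,0,-45.5],"claw":1},{"dp":[-0.354,-0.364,0],"dr":[0,0,-45.5],"claw":1},{"dp":[-0.354,-0.364,0],"dr":[0,0,-45.5],"claw":1}]'

```text
time_s: 18.25
tcp_pos: [0.4637, 0.2249, 0.2244]
tcp_rot: [3.091, 0.561, 0.0]
force: [0.9, -0.1, -1.6]
grip_width: 0.0601
grip_force: 30.0
```

```bash
python3 -c "
from h import *
plan(.461,.2313,.16,20.6)"
```

```text
dp [-0.0002 -0.007   0.0644] dr [ 0. -0. -0.] t 18.25 q [-0.06  0.31 -0.54  1.91  0.19  0.98 -1.9 ]
```

>>> move_arm --deltas '[{"dp":[0,-0.004,0.02],"dr":[0,0,0],"claw":1},{"dp":[0,-0.004,0.064],"dr":[0,0,0],"claw":1},{"dp":[0,-0.004,0.064],"dr":[0,0,0],"claw":1},{"dp":[0,-0.004,0.064],"dr":[0,0,0],"claw":1}]'

```text
time_s: 18.75
tcp_pos: [0.4638, 0.2274, 0.1614]
tcp_rot: [-3.091, -0.561, -0.001]
force: [0.5, -0.6, -0.6]
grip_width: 0.0599
grip_force: 30.0
```

```bash
python3 -c "
from h import *
o=robot.get_obs();x,y,z=o['tcp_pos'];print(o['tcp_pos'])
edge(z-.01,z+.025,20.6,x,y,.09,col=28)
edge(.07,.095,20.6,x,y,.09,col=112)
plan(x,y,.116,20.6)"
```

```text
[0.46378571 0.22742516 0.16137834]
edge centre [0.4644 0.2277] width 0.0592 z 0.1718 rel: along 0.0006 left 0.0
edge centre [0.461  0.2313] width 0.0582 z 0.0879 rel: along -0.0012 left 0.0046
dp [-0.0007 -0.0001  0.046 ] dr [-0.  -0.2 -0. ] t 18.85 q [-0.09  0.39 -0.52  1.96  0.25  0.85 -1.96]
```

>>> move_arm --deltas '[{"dp":[-0.002,-0.0045,0.01],"dr":[0,0,0],"claw":1},{"dp":[-0.002,-0.0045,0.018],"dr":[0,0,0],"claw":1},{"dp":[-0.002,-0.0045,0.018],"dr":[0,0,0],"claw":1},{"dp":[-0.002,-0.0045,0.018],"dr":[0,0,0],"claw":1}]'

```text
time_s: 19.35
tcp_pos: [0.4598, 0.2307, 0.1424]
tcp_rot: [-3.091, -0.561, 0.0]
force: [-0.2, 1.2, -1.3]
grip_width: 0.0601
grip_force: 30.0
```

```bash
python3 -c "
from h import *
o=robot.get_obs();x,y,z=o['tcp_pos'];print(o['tcp_pos'])
edge(z-.01,z+.025,20.6,x,y,.09,col=28)
edge(.07,.095,20.6,x,y,.09,col=112)
plan(x,y,.116,20.6)"
```

```text
[0.45984355 0.23068427 0.14235183]
edge centre [0.4604 0.2309] width 0.0592 z 0.1527 rel: along 0.0006 left 0.0
edge centre [0.461  0.2315] width 0.0584 z 0.0877 rel: along 0.0013 left 0.0003
dp [-0.0001  0.      0.0266] dr [-0. -0. -0.] t 19.45 q [-0.11  0.42 -0.51  1.98  0.27  0.81 -1.99]
```

Yellow is aligned within 1 mm. Lowering.

>>> move_arm --deltas '[{"dp":[0.0005,0,0.012],"dr":[0,0,0],"claw":1},{"dp":[0.0005,0,0.021],"dr":[0,0,0],"claw":1},{"dp":[0.0005,0,0.026],"dr":[0,0,0],"claw":1},{"dp":[0.0005,0,0.026],"dr":[0,0,0],"claw":1},{"dp":[0.0005,0,0.026],"dr":[0,0,0],"claw":1}]'

```text
time_s: 20.08
tcp_pos: [0.4604, 0.231, 0.1165]
tcp_rot: [-3.091, -0.562, -0.0]
force: [1.0, -0.7, -1.4]
grip_width: 0.0597
grip_force: 30.0
```

>>> move_arm --deltas '[{"dp":[0,0,0],"dr":[0,0,0],"claw":0.4},{"dp":[0,0,0],"dr":[0,0,0],"claw":-1},{"dp":[0,0,0],"dr":[0,0,0],"claw":-1},{"dp":[0,0,0],"dr":[0,0,0],"claw":-1},{"dp":[0,0,-0.04],"dr":[0,0,0],"claw":-1},{"dp":[0,0,-0.09],"dr":[0,0,0],"claw":-1},{"dp":[0,0,-0.14],"dr":[0,0,0],"claw":-1},{"dp":[0,0,-0.14],"dr":[0,0,0],"claw":-1}]'

```text
time_s: 21.08
tcp_pos: [0.4622, 0.2322, 0.2603]
tcp_rot: [-3.09, -0.561, -0.013]
force: [0.7, 0.8, -0.6]
grip_width: 0.0918
grip_force: 0.0
```

```bash
python3 -c "
from h import *
look(.462,.2315,.113,.16,save='w6')
plan(.6595,.232,.2,16.7)"
```

```text
wrist n 1719 x y w h ang [ 0.4608  0.231   0.0904  0.06   20.6313] z [0.1167 0.1257 0.1271]
dp [0.1859 0.069  0.0587] dr [ 0.  -0.2  3.9] t 21.125 q [-0.05  0.27 -0.56  1.87  0.17  1.04 -1.89]
```

View pics/w6.png

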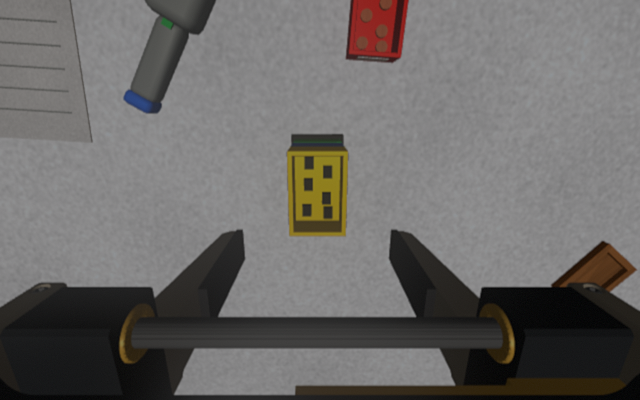

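The stack is complete: yellow at (317,192), rim at 126 mm, centred. Next is red, seen at (377,28) with a red body, so it isn't the white look-alike.

>>> move_arm --deltas '[{"dp":[0.062,0.023,0],"dr":[0,0,3.9],"claw":-1},{"dp":[0.124,0.046,0.02],"dr":[0,0,3.9],"claw":-1},{"dp":[0.186,0.069,0.058],"dr":[0,0,3.9],"claw":-1},{"dp":[0.186,0.069,0.1],"dr":[0,0,3.9],"claw":-1},{"dp":[0.186,0.069,0.12],"dr":[0,0,3.9],"claw":-1},{"dp":[0.186,0.069,0.12],"dr":[0,0,3.9],"claw":-1},{"dp":[0.186,0.069,0.12],"dr":[0,0,3.9],"claw":-1}]'

```text
time_s: 22.0
tcp_pos: [0.6586, 0.2327, 0.1385]
tcp_rot: [-3.107, -0.458, -0.004]
force: [-0.5, 0.0, 1.8]
grip_width: 0.0917
grip_force: 0.0
```

```bash
python3 -c "
from h import *
look(.6595,.232,.006,.06)
plan(.6595,.232,.035,16.7)"
```

```text
wrist n 7080 x y w h ang [ 0.6597  0.2329  0.0904  0.0602 16.7045] z [0.0104 0.0159 0.0466]
dp [-1.000e-04  8.000e-04  1.041e-01] dr [-0.  -0.2  0. ] t 22.05 q [-0.1   0.69 -0.43  1.52  0.32  1.   -1.9 ]
```

>>> move_arm --deltas '[{"dp":[0,0,0.045],"dr":[0,0,0],"claw":-1},{"dp":[0,0,0.085],"dr":[0,0,0],"claw":-1},{"dp":[0,0,0.103],"dr":[0,0,0],"claw":-1},{"dp":[0,0,0.103],"dr":[0,0,0],"claw":-1},{"dp":[0,0,0.103],"dr":[0,0,0],"claw":-1}]'

```text
time_s: 22.68
tcp_pos: [0.6599, 0.2324, 0.0357]
tcp_rot: [-3.107, -0.456, -0.005]
force: [0.8, -0.9, -0.4]
grip_width: 0.0918
grip_force: 0.0
```

>>> move_arm --deltas '[{"dp":[0,0,0],"dr":[0,0,0],"claw":1},{"dp":[0,0,0],"dr":[0,0,0],"claw":1},{"dp":[0,0,0],"dr":[0,0,0],"claw":1},{"dp":[0,0,0],"dr":[0,0,0],"claw":1},{"dp":[0,0,-0.03],"dr":[0,0,0],"claw":1},{"dp":[0,0,-0.08],"dr":[0,0,0],"claw":1},{"dp":[0,0,-0.13],"dr":[0,0,0],"claw":1},{"dp":[0,0,-0.19],"dr":[0,0,0],"claw":1}]'

```text
time_s: 23.68
tcp_pos: [0.6577, 0.2311, 0.2235]
tcp_rot: [3.108, 0.456, -0.005]
force: [0.9, -0.2, -2.5]
grip_width: 0.0597
grip_force: 30.0
```

```bash
python3 -c "
from h import *
plan(.454,-.231,.2,-18.2)"
```

```text
dp [-0.3278  0.3841  0.0246] dr [ 0.1  0.2 34.9] t 23.675 q [-0.08  0.61 -0.46  1.45  0.28  1.15 -1.87]
```

>>> move_arm --deltas '[{"dp":[-0.328,0.384,0],"dr":[0,0,34.9],"claw":1},{"dp":[-0.328,0.384,0],"dr":[0,0,34.9],"claw":1},{"dp":[-0.328,0.384,0],"dr":[0,0,34.9],"claw":1},{"dp":[-0.328,0.384,0],"dr":[0,0,34.9],"claw":1},{"dp":[-0.328,0.384,0],"dr":[0,0,34.9],"claw":1},{"dp":[-0.328,0.384,0],"dr":[0,0,34.9],"claw":1},{"dp":[-0.328,0.384,0],"dr":[0,0,34.9],"claw":1},{"dp":[-0.328,0.384,0],"dr":[0,0,34.9],"claw":1}]'

```text
time_s: 24.68
tcp_pos: [0.4555, -0.2274, 0.2234]
tcp_rot: [3.102, -0.497, 0.0]
force: [0.8, -1.4, -2.2]
grip_width: 0.0598
grip_force: 30.0
```

```bash
python3 -c "
from h import *
plan(.454,-.231,.1,-18.2)"
```

```text
dp [-0.0003  0.0039  0.1234] dr [ 0. -0.  0.] t 24.675 q [ 0.59  0.25 -0.23  1.94  0.07  0.95 -1.56]
```

>>> move_arm --deltas '[{"dp":[0,0.003,0.05],"dr":[0,0,0],"claw":1},{"dp":[0,0.003,0.1],"dr":[0,0,0],"claw":1},{"dp":[0,0.003,0.13],"dr":[0,0,0],"claw":1},{"dp":[0,0.003,0.13],"dr":[0,0,0],"claw":1},{"dp":[0,0.003,0.13],"dr":[0,0,0],"claw":1}]'

```text
time_s: 25.3
tcp_pos: [0.4566, -0.2288, 0.0944]
tcp_rot: [3.102, -0.497, 0.002]
force: [-0.4, -0.1, -1.5]
grip_width: 0.0597
grip_force: 30.0
```

```bash
python3 -c "
from h import *
o=robot.get_obs();x,y,z=o['tcp_pos'];print(o['tcp_pos'])
edge(z-.01,z+.025,-18.2,x,y,.09,col=0)
edge(.006,.03,-18.2,x,y,.1)
look(.454,-.231,.006,.03,save='w7')
plan(x,y,.04,-18.2)"
```

```text
[ 0.45661576 -0.22880843  0.09442216]
edge centre [ 0.4581 -0.2292] width 0.0594 z 0.1058 rel: along 0.0015 left 0.0001
edge centre [ 0.455  -0.2311] width 0.069 z 0.012 rel: along -0.0008 left -0.0027
wrist n 1303 x y w h ang [ 4.95800e-01 -2.44400e-01  6.99000e-02  1.46000e-02  7.15348e+01] z [0.0103 0.012  0.0132]
dp [-0.0004 -0.0002  0.0549] dr [ 0.  -0.2 -0. ] t 25.45 q [ 0.56  0.44 -0.2   2.03  0.14  0.67 -1.61]
```

View pics/w7.png

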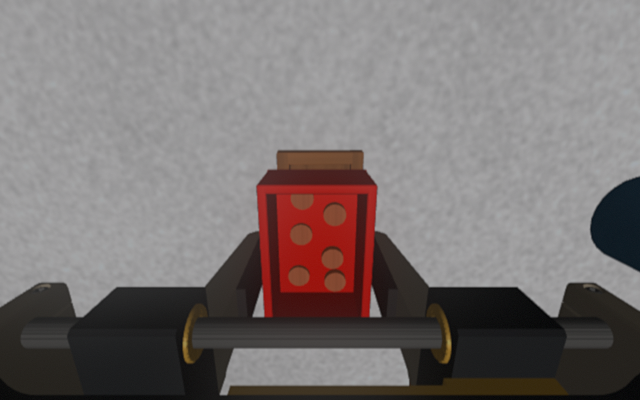

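Red is held over the wooden dock, whose far edge is at (320,160). It needs to go 2.3 mm back and 2.8 mm right, so I'll correct that, lower a little and re-check.

>>> move_arm --deltas '[{"dp":[-0.0025,0.003,0.01],"dr":[0,0,0],"claw":1},{"dp":[-0.0025,0.003,0.02],"dr":[0,0,0],"claw":1},{"dp":[-0.0025,0.003,0.02],"dr":[0,0,0],"claw":1},{"dp":[-0.0025,0.003,0.02],"dr":[0,0,0],"claw":1}]'

```text
time_s: 25.95
tcp_pos: [0.4525, -0.2306, 0.0732]
tcp_rot: [-3.102, 0.497, 0.0]
force: [-0.1, 0.7, -2.0]
grip_width: 0.0594
grip_force: 30.0
```

```bash
python3 -c "
from h import *
o=robot.get_obs();x,y,z=o['tcp_pos'];print(o['tcp_pos'])
edge(z-.01,z+.025,-18.2,x,y,.09,col=0)
edge(.006,.03,-18.2,x,y,.1)
plan(x,y,.0397,-18.2)"
```

```text
[ 0.45252744 -0.23060632  0.07321566]
edge centre [ 0.454 -0.231] width 0.0594 z 0.0847 rel: along 0.0015 left 0.0001
edge centre [ 0.4551 -0.231 ] width 0.0688 z 0.012 rel: along 0.0025 left 0.0004
dp [-0.0002 -0.      0.0338] dr [-0. -0. -0.] t 26.05 q [ 0.56  0.48 -0.19  2.05  0.15  0.63 -1.62]
```

>>> move_arm --deltas '[{"dp":[0.0008,-0.0003,0.014],"dr":[0,0,0],"claw":1},{"dp":[0.0008,-0.0003,0.026],"dr":[0,0,0],"claw":1},{"dp":[0.0008,-0.0003,0.032],"dr":[0,0,0],"claw":1},{"dp":[0.0008,-0.0003,0.033],"dr":[0,0,0],"claw":1},{"dp":[0.0008,-0.0003,0.033],"dr":[0,0,0],"claw":1}]'

```text
time_s: 26.68
tcp_pos: [0.4535, -0.2307, 0.0404]
tcp_rot: [3.102, -0.497, 0.0]
force: [-0.4, -0.5, -1.5]
grip_width: 0.0598
grip_force: 30.0
```

>>> move_arm --deltas '[{"dp":[0,0,0],"dr":[0,0,0],"claw":0.4},{"dp":[0,0,0],"dr":[0,0,0],"claw":-1},{"dp":[0,0,0],"dr":[0,0,0],"claw":-1},{"dp":[0,0,0],"dr":[0,0,0],"claw":-1},{"dp":[0,0,-0.05],"dr":[0,0,0],"claw":-1},{"dp":[0,0,-0.1],"dr":[0,0,0],"claw":-1},{"dp":[0,0,-0.16],"dr":[0,0,0],"claw":-1},{"dp":[0,0,-0.16],"dr":[0,0,0],"claw":-1}]'

```text
time_s: 27.68
tcp_pos: [0.4561, -0.2319, 0.2051]
tcp_rot: [3.099, -0.497, 0.015]
force: [0.8, -0.1, -0.6]
grip_width: 0.0917
grip_force: 0.0
```

```bash
python3 -c "
from h import *
look(.454,-.231,.006,.1);look(.454,-.231,.036,.1)
p,d=robot.read_camera('side');cv2.imwrite('pics/s2.png',cv2.resize(p[100:340,200:520],None,fx=2.4,fy=2.4))
print(robot.get_obs()['tcp_pos'])"
```

```text
wrist n 5112 x y w h ang [  0.4551  -0.2312   0.099    0.0701 -18.0285] z [0.0121 0.0178 0.0505]
wrist n 1580 x y w h ang [  0.4548  -0.2311   0.0902   0.06   -18.2505] z [0.0392 0.0497 0.0512]
[ 0.45262464 -0.23045781  0.19963535]
```

View pics/s2.png

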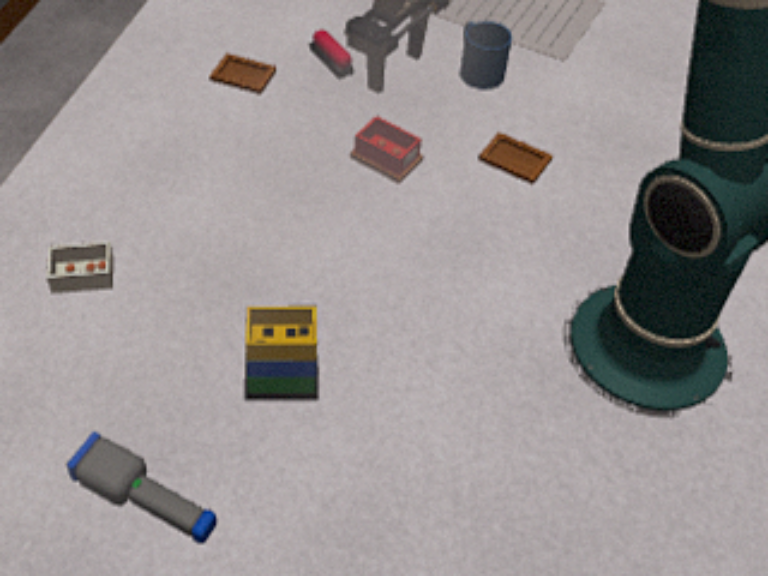

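The side view shows the green/blue/yellow stack square on the black dock at (282,352) and red in the wooden dock at (388,148), rim at 50 mm. The bystanders haven't moved and the gripper is clear.

```bash
python3 -c "
from bench import robot
print(robot.hand_in())"
```

```text
the job is handed in; nothing more can be done
None
```

The job is handed in: green, blue and yellow are stacked on the black dock and red is in the leftmost wooden dock, all seated within about 1 mm by camera; no verdict came back.

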